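# Put the film rolls up on their fork stands

### The arm

A 6-joint arm with a two-finger parallel gripper is mounted at the origin on the work surface. World frame = base frame: x ahead of the robot, y to its left, z up, the work surface at z = 0. Lengths are in m, angles in rad, forces in N, time in s.
With the tool pointing down it reaches from about 0.375 to 0.9 m from the base axis. Payload 3.1 kg.
Tool frame: the origin (TCP) lies between the finger pads; the fingertips stand 19 mm ahead of it and the grasp point (between the pads) is the TCP; z points along the fingers, y is the line along which they close (so a half turn about z gives the same grasp; the last joint's range is limited). The gripper opens to 87 mm and grips with 3 to 60 N. Pads are 19 mm wide; open, the fingers measure 117 mm over their backs; the gripper's body (75 mm by 190 mm) begins 51 mm behind the grasp point.
Start: joints at [1.135, 0.527, 1.433, -0, 1.181, -0.178], TCP at [0.159, 0.604, 0.221] pointing down, gripper open.
Joint ranges: [-3.08, 3.08], [-0.75, 2.2], [0.22, 2.44], [-1.43, 4.57], [0, 2.65], [-2.85, 2.85]. Speed limits (rad/s): [2.79, 2.79, 3.14, 3.14, 3.14, 3.14].

### API

Orientations are given as a unit quaternion [x, y, z, w].
In Python, from rig import telemetry, viewer, hand_in gives the robot as it stands. The module is installed in compiled form; this text tells all that it offers.
- The arm moves only by the shell command python3 -m creep 'ROWS' [FORCE]. ROWS is JSON, a list of rows, each an object with "translation": the shift along the tool's x, y, z in mm, a list of three; "roll": the turn about the tool's z in degrees; "gripper": the finger opening in mm, from 0 to 87. In form: [{"translation": [tx, ty, tz], "roll": roll, "gripper": gripper}, ...]. A call has 1 to 5 rows; each row is the pose to reach, as a shift and turn from the pose commanded when the call began, along the tool's axes at that moment; what a row does not reach only later rows make up. A row lasts 1/12 s, in which the tool goes at most 41.7 mm and 7.16 degrees, less where a joint would pass 70% of its speed; a pose out of reach is approached as far as the arm can. A call with a gripper value outside its range is refused whole. The fingers move at their own pace and stop on an object; FORCE is the grip in N (left out, the last holds). Time passes only in rows, so rows that repeat a pose let the fingers close. It gives the time, the measured TCP pose, the force, the opening and the grip force at its end, in the units of the state.
- telemetry.get_obs(): the state, without advancing time (a new reading comes with each control period).
- viewer.camera(name): name is "side" or "top" or "wrist"; returns the picture (384x512x3 uint8, blue, green, red); there is no depth.
- viewer.camera_info(name): a dict with "intrinsics" (3x3 intrinsics, pixels), "rvec" (rotation vector, rad) and "tvec" (3), from world to camera coordinates, as OpenCV has them; the wrist camera has in their place "hand_eye" (4x4, takes a point from camera to tool coordinates, whose origin is the TCP and whose axes are the flange's). Camera axes: x right, y down, z forward; pixel columns grow to the right and rows downward; lengths in m; the calibration is good to about 2 mm. A picture is of the moment at which its call begins: read the wrist's pose just before it. camera_info takes no time and is no camera call.
- hand_in(): hands the job in; it is judged then, once.
Trained networks look in the newest picture that a camera, given by its name, has taken for a name from the list of things; names that differ only in an ending like _2 or _b are one class to them, and where a whole thing is asked for, a point or a joint stands for the part that bears it (a point fixed in the world has none). Each returns a list of dicts, best first, with "p" (0 to 1); they miss things now and then, are a little off and sometimes report something else, mostly with a low value. They report only what shows in the picture. A call takes as long as a camera call. They do not tell look-alikes from the thing itself.
- viewer.recognise(camera, thing): "bbox" ([left, top, width, height] in pixels, round what is visible of it).
The state is a dict: "time": time; "q": joint angles; "joint_velocities": joint speeds; "joint_torque": joint torques, N m; "position": TCP position; "tool_rot": TCP orientation; "ft_force": force on the tool from outside, world axes, zero at the start; "moment": the same for the moment, N m; "grip_width": finger opening in m; "grip_force": force on a finger pad.
Only numpy, scipy, OpenCV 4.12 (cv2) and the standard library are available. Lean on these libraries where they do the work, as an engineer would, in place of code of your own. Each camera call takes 0.05 s, during which the arm holds its last target. There are 200 camera calls.

### The job

Put both rolls of packing film up on the fork stands: the short roll on the narrow stand and the long roll on the wide one, each with its spindle resting down in both V notches and its end flanges between the two forks. Lower them in, do not drop them, and leave the pump bottle, the tape roll and the small carton where they are.

Things in the scene. Friction and masses are not known exactly. Their poses are not given: they have to be found in the camera images.
- roll_short: Shorter roll: white film, 50 mm diameter, 88 mm long, between two black hexagonal flanges (6 mm thick, 56 mm across flats, 65 across corners, 100 mm over their outer faces). Round spindle 16 mm thick, 160 mm long, sticks out 30 mm past each flange. Origin mid-length on the spindle axis, y along it. Starts lying on a flange flat, axis 28 mm above the bench. About 300 g.
- roll_long: Longer roll: white film, 50 mm diameter, 138 mm long, between two black hexagonal flanges (6 mm thick, 56 mm across flats, 65 across corners, 150 mm over their outer faces). Round spindle 16 mm thick, 210 mm long, sticks out 30 mm past each flange. Origin mid-length on the spindle axis, y along it. Starts lying on a flange flat, axis 28 mm above the bench. About 420 g.
- stand_narrow: Narrow fixed dark steel stand: base plate 90 x 158 mm, 8 thick, and two Y-shaped forks, each 12 mm thick, 114 mm apart inside, 138 mm over all. Each fork ends in an upward V notch, 30 mm wide at the mouth, sides 35 degrees from vertical; tips 118 mm above the bench. Origin at the centre of the base's underside; y runs from fork to fork, along a seated spindle.
- stand_narrow_seat (a point): Point midway between the two forks of the narrow stand where the middle of a seated spindle's axis lies, 110 mm above the bench (8 mm below the fork tips). Same axes as its stand.
- stand_wide: Wide fixed dark steel stand: base plate 90 x 208 mm, 8 thick, and two Y-shaped forks, each 12 mm thick, 164 mm apart inside, 188 mm over all. Each fork ends in an upward V notch, 30 mm wide at the mouth, sides 35 degrees from vertical; tips 118 mm above the bench. Origin at the centre of the base's underside; y runs from fork to fork, along a seated spindle.
- stand_wide_seat (a point): Point midway between the two forks of the wide stand where the middle of a seated spindle's axis lies, 110 mm above the bench (8 mm below the fork tips). Same axes as its stand.
- pump_bottle: Bystander: amber pump bottle, 58 mm diameter, 193 mm high, standing upright; origin at the centre of its underside.
- tape_roll: Bystander: roll of brown tape lying flat, 100 mm outer and 76 mm inner diameter, 48 mm high; origin at the centre of its underside.
- carton: Bystander: small closed carton, 120 x 80 x 60 mm high; origin at the centre of its underside.
Mind the look-alikes: they are no part of the job. Leave any purple or white look-alike of the stand_wide alone.

How it is judged:
By the outcome, as a careful person would: the job done as asked, in the order asked, and still so for the second after the job is handed in, with the robot touching nothing.
It also fails if it takes over 58 s, if anything falls off the work surface, if the arm or the gripper's body presses on something with over 40 N, if the wrist force passes 120 N, or if a joint passes its speed limit or range.

## Working session

There is one attempt and no reset: what is moved stays moved. The work goes in short steps, Python scripts to look and compute and a shell command to move; the robot and the scene stay as the last step left them, time stands still between calls to the robot, and variables do not carry over. Pictures are saved under pics/ and viewed, at most 10 in all, crops included, and the job is handed in when it is done.

```bash
mkdir -p pics; ls
python3 - <<'E'
from rig import telemetry, viewer
import cv2,numpy as np
o=telemetry.get_obs(); print(o)
for n in ["side","top","wrist"]:
    im=viewer.camera(n); cv2.imwrite(f"pics/{n}0.png",im)
    print(n,viewer.camera_info(n))
    for t in ["roll_short","roll_long","stand_narrow","stand_wide","pump_bottle","tape_roll","carton"]:
        print(t,[(round(d["p"],2),np.round(d["bbox"]).tolist()) for d in viewer.recognise(n,t)])
E
```

```text
pics
{'time': 0.0, 'q': array([ 1.13549877e+00,  5.28452613e-01,  1.43392632e+00, -2.95147411e-05,
        1.18136818e+00, -1.78495301e-01]), 'joint_velocities': array([ 6.80197953e-04, -5.11434958e-04,  1.78559618e-03, -9.61436613e-04,
        4.94402265e-05,  7.06253223e-05]), 'joint_torque': array([ 7.93291038e-04, -4.40044284e+01, -1.76590240e+01,  6.32014289e-02,
        5.82166028e-02, -1.61484295e-04]), 'position': array([0.15840173, 0.6038261 , 0.21997232]), 'tool_rot': array([ 1.28042953e-01,  9.91768038e-01, -1.03102132e-03, -3.12424540e-04]), 'ft_force': array([ 0.1300687 , -0.400077  ,  0.09229345]), 'moment': array([-0.01955374, -0.05323075,  0.00550602]), 'grip_force': 0.0, 'grip_width': 0.08684367865865099}
side {'intrinsics': array([[378.91613798,   0.        , 263.06961882],
       [  0.        , 378.91613798, 193.93537165],
       [  0.        ,   0.        ,   1.        ]]), 'rvec': array([ 2.45061907, -0.16993358,  0.08125914]), 'tvec': array([-0.40714109,  0.08771749,  1.28468677])}
roll_short [(0.97, [272.0, 223.0, 27.0, 44.0])]
roll_long [(0.92, [263.0, 143.0, 
[... 1078 characters left out ...]
2, [363.0, 165.0, 36.0, 31.0])]
carton [(0.68, [369.0, 104.0, 32.0, 42.0])]
wrist {'intrinsics': array([[334.08707   ,   0.        , 260.48598158],
       [  0.        , 334.08707   , 191.44844479],
       [  0.        ,   0.        ,   1.        ]]), 'hand_eye': array([[-8.30778019e-04, -9.65623882e-01, -2.59941971e-01,
         7.15839208e-02],
       [ 9.99999601e-01, -7.17226166e-04, -5.31683950e-04,
         3.62189872e-04],
       [ 3.26969536e-04, -2.59942310e-01,  9.65624093e-01,
        -1.64003364e-01],
       [ 0.00000000e+00,  0.00000000e+00,  0.00000000e+00,
         1.00000000e+00]])}
roll_short []
roll_long []
stand_narrow []
stand_wide []
pump_bottle []
tape_roll []
carton []
```

Run:
```python
import cv2
t=cv2.imread("pics/top0.png")[80:310,80:420]; s=cv2.imread("pics/side0.png")[60:360,160:430]
cv2.imwrite("pics/top0c.png",cv2.resize(t,None,fx=2.35,fy=2.35,interpolation=cv2.INTER_CUBIC))
cv2.imwrite("pics/side0c.png",cv2.resize(s,None,fx=2,fy=2,interpolation=cv2.INTER_CUBIC))
```

```text
(no output)
```

View pics/top0c.png

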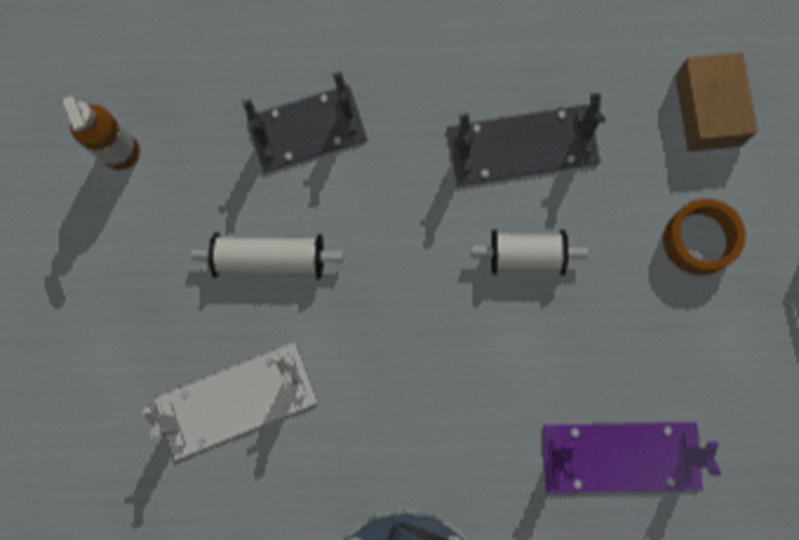

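View pics/side0c.png

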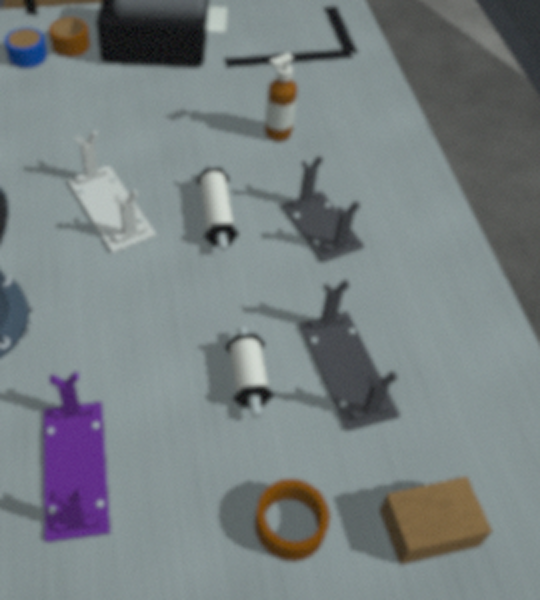

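```bash
cat > h.py <<'E'
import numpy as np,cv2
from rig import telemetry,viewer
from scipy.spatial.transform import Rotation as R
def cam(n,o=None):
    i=viewer.camera_info(n);K=i["intrinsics"]
    if n=="wrist":
        T=np.eye(4);T[:3,:3]=R.from_quat(o["tool_rot"]).as_matrix();T[:3,3]=o["position"]
        M=np.linalg.inv(T@i["hand_eye"]);return K,M[:3,:3],M[:3,3]
    return K,cv2.Rodrigues(i["rvec"])[0],np.array(i["tvec"])
def onplane(c,px,z):
    K,r,t=c;C=-r.T@t;d=r.T@np.linalg.solve(K,[px[0],px[1],1]);return C+d*(z-C[2])/d[2]
def tri(cs,ps):
    X=cv2.triangulatePoints(*[c[0]@np.c_[c[1],c[2]] for c in cs],*[np.array(p,float).reshape(2,1) for p in ps]).ravel();return X[:3]/X[3]
def proj(c,X):
    p=c[0]@(c[1]@np.asarray(X,float)+c[2]);return p[:2]/p[2]
E
python3 - <<'E'
from h import *
t,s=cam("top"),cam("side")
T=lambda x,y:(x/2.35+80,y/2.35+80); S=lambda x,y:(x/2+160,y/2+60)
pr=lambda n,v:print(n,np.round(v*1000,1))
for n,a,b in [("long spL",(192,255),(212,169)),("long spR",(343,257),(223,243)),("long c",(267,256),(217,205)),
 ("short spL",(473,251),(243,332)),("short spR",(587,253),(256,408)),("short c",(530,252),(249,371)),
 ("nar FL",(262,173),(283,207)),("nar FR",(367,143),(363,242)) ,
 ("wide cornFL",(458,187),(300,325)),("wide FR",(599,163),(348,430)),("wide BR",(594,104),(398,413))]:
  pr(n,tri([t,s],[T(*a),S(*b)]))
for n,p in [("nar FL",(262,173)),("nar FR",(367,143)),("nar BR",(353,88)),("wFL",(458,187)),("wFR",(599,163)),("wBR",(596,104)),("bottle",(122,152)),("white FL",(177,462)),("whiteBR",(295,343)),("whiteBL",(155,400)),("whFR",(317,403))]: pr(n,onplane(t,T(*p),.008))
print(telemetry.get_obs()["time"])
E
```

```text
long spL [461.9 285.   25.6]
long spR [449.2  72.1  47.7]
long c [455.5 178.4  34.3]
short spL [ 455.8 -106.4   27.7]
short spR [ 446.1 -258.7   49.3]
short c [ 451.4 -184.1   32.9]
nar FL [587.7 193.5  -4.7]
nar FR [654.7  34.4  47.7]
wide cornFL [556.4 -89.8   4.2]
wide FR [ 585.6 -292.1    6.3]
wide BR [ 663.8 -285.4   29.3]
nar FL [581.1 191.    8. ]
nar FR [621.8  39.3   8. ]
nar BR [706.4  58.6   8. ]
wFL [552.6 -89.6   8. ]
wFR [ 582.5 -291.6    8. ]
wBR [ 671.2 -292.8    8. ]
bottle [618.4 395.1   8. ]
white FL [177.3 303.1   8. ]
whiteBR [335.2 143.    8. ]
whiteBL [261.2 335.8   8. ]
whFR [252.3 112.7   8. ]
1.2
```

```bash
cat > plan.py <<'E'
# usage: plan.py x,y,z,yaw_x_deg[,maxstep_mm] ... : prints per-call tool shift (mm) and roll from the current pose
import sys
from h import *
o=telemetry.get_obs();p=np.array(o["position"]);m=R.from_quat(o["tool_rot"]).as_matrix()
yaw=np.degrees(np.arctan2(m[1,0],m[0,0]))
print("t",round(o["time"],2),"pos",np.round(p*1e3,1),"yaw",round(yaw,1),"grip",round(o["grip_width"]*1e3,1),round(o["grip_force"],1),"F",np.round(o["ft_force"],1))
for a in sys.argv[1:]:
    v=[float(k) for k in a.split(",")];q=np.array(v[:3]);dy=(v[3]-yaw+180)%360-180
    n=int(np.ceil(max(np.linalg.norm(q-p)*1e3/(v[4] if len(v)>4 else 205),abs(dy)/35.5,1e-6)))
    for _ in range(n):
        y=np.radians(yaw);d=(q-p)/n0 if False else (q-p)/(n-_)
        x=[d[0]*np.cos(y)+d[1]*np.sin(y), d[0]*np.sin(y)-d[1]*np.cos(y), -d[2]]
        r=-(v[3]-yaw+180)%360
        s=((v[3]-yaw+180)%360-180)/(n-_)
        print(np.round(np.array(x)*1e3,1).tolist(),"roll",round(-s,1)); p=p+d; yaw+=s
E
sed -i 's/(q-p)\/n0 if False else //; /r=-(v/d' plan.py
python3 plan.py .5,.2,.33,90
```

```text
t 1.2 pos [158.7 604.5 221. ] yaw 165.3 grip 87.3 0.0 F [-0.4  0.5 -0.3]
[-144.3, -101.5, -36.3] roll 25.1
[-173.7, -30.7, -36.3] roll 25.1
[-170.4, 45.8, -36.3] roll 25.1
```

```bash
python3 -m creep '[{"translation":[-29,-20,-7],"roll":5,"gripper":87},{"translation":[-58,-40,-14],"roll":10,"gripper":87},{"translation":[-87,-60,-21],"roll":15,"gripper":87},{"translation":[-116,-80,-28],"roll":20,"gripper":87},{"translation":[-145,-100,-36],"roll":25,"gripper":87}]' 30
python3 -m creep '[{"translation":[-35,-6,-7],"roll":5,"gripper":87},{"translation":[-70,-12,-14],"roll":10,"gripper":87},{"translation":[-105,-18,-21],"roll":15,"gripper":87},{"translation":[-140,-24,-28],"roll":20,"gripper":87},{"translation":[-174,-30,-36],"roll":25,"gripper":87}]'
python3 -m creep '[{"translation":[-34,9,-7],"roll":5,"gripper":87},{"translation":[-68,18,-14],"roll":10,"gripper":87},{"translation":[-102,27,-21],"roll":15,"gripper":87},{"translation":[-136,36,-28],"roll":20,"gripper":87},{"translation":[-170,46,-36],"roll":25,"gripper":87}]'
python3 plan.py .53,.18,.33,90 .53,.02,.33,90 .53,-.14,.33,90
```

```text
time: 1.62
position: [0.2742, 0.4696, 0.2571]
tool_rot: [0.341, 0.94, -0.0, -0.0]
ft_force: [0.7, 0.3, 0.1]
grip_width: 0.0871
grip_force: 0.0
time: 2.03
position: [0.3891, 0.3351, 0.2934]
tool_rot: [0.537, 0.844, 0.0, 0.0]
ft_force: [0.5, 0.3, 0.2]
grip_width: 0.0868
grip_force: 0.0
time: 2.45
position: [0.503, 0.201, 0.3293]
tool_rot: [0.707, 0.707, -0.0, -0.0]
ft_force: [0.5, 0.7, -0.0]
grip_width: 0.0872
grip_force: 0.0
t 2.45 pos [503.  201.  329.3] yaw 90.0 grip 87.2 0.0 F [ 0.5  0.7 -0. ]
[-21.0, 27.0, -0.7] roll 0.0
[-160.0, 0.0, -0.0] roll -0.0
[-160.0, 0.0, -0.0] roll -0.0
```

```bash
cat > snap.py <<'E'
import sys,pickle
from h import *
n=sys.argv[1];o=telemetry.get_obs();im=viewer.camera("wrist");cv2.imwrite(f"pics/{n}.png",im)
pickle.dump(cam("wrist",o),open(f"{n}.pkl","wb"));print(np.round(o["position"]*1e3,1))
E
python3 -m creep '[{"translation":[-10,25,0],"roll":0,"gripper":87},{"translation":[-20,25,0],"roll":0,"gripper":87},{"translation":[-20,25,0],"roll":0,"gripper":87}]'; python3 snap.py w1
python3 -m creep '[{"translation":[-40,0,0],"roll":0,"gripper":87},{"translation":[-80,0,0],"roll":0,"gripper":87},{"translation":[-120,0,0],"roll":0,"gripper":87},{"translation":[-150,0,0],"roll":0,"gripper":87},{"translation":[-150,0,0],"roll":0,"gripper":87}]'; python3 snap.py w2
python3 -m creep '[{"translation":[-40,0,0],"roll":0,"gripper":87},{"translation":[-80,0,0],"roll":0,"gripper":87},{"translation":[-120,0,0],"roll":0,"gripper":87},{"translation":[-150,0,0],"roll":0,"gripper":87},{"translation":[-150,0,0],"roll":0,"gripper":87}]'; python3 snap.py w3
python3 - <<'E'
import cv2
for n in "123":
    im=cv2.imread(f"pics/w{n}.png");cv2.imwrite(f"pics/w{n}b.png",cv2.resize(im,(800,600),interpolation=cv2.INTER_CUBIC))
E
```

```text
time: 2.7
position: [0.5283, 0.1807, 0.3286]
tool_rot: [0.706, 0.708, -0.001, 0.0]
ft_force: [-0.7, 0.1, -0.5]
grip_width: 0.0872
grip_force: 0.0
[528.3 180.7 328.6]
time: 3.17
position: [0.5274, 0.0295, 0.3288]
tool_rot: [0.706, 0.708, -0.001, 0.0]
ft_force: [-0.3, 1.5, -1.3]
grip_width: 0.087
grip_force: 0.0
[527.4  29.5 328.8]
time: 3.63
position: [0.5294, -0.1201, 0.3288]
tool_rot: [0.706, 0.708, -0.001, 0.001]
ft_force: [0.5, 0.4, -0.3]
grip_width: 0.0869
grip_force: 0.0
[ 529.4 -120.1  328.8]
```

View pics/w1b.png

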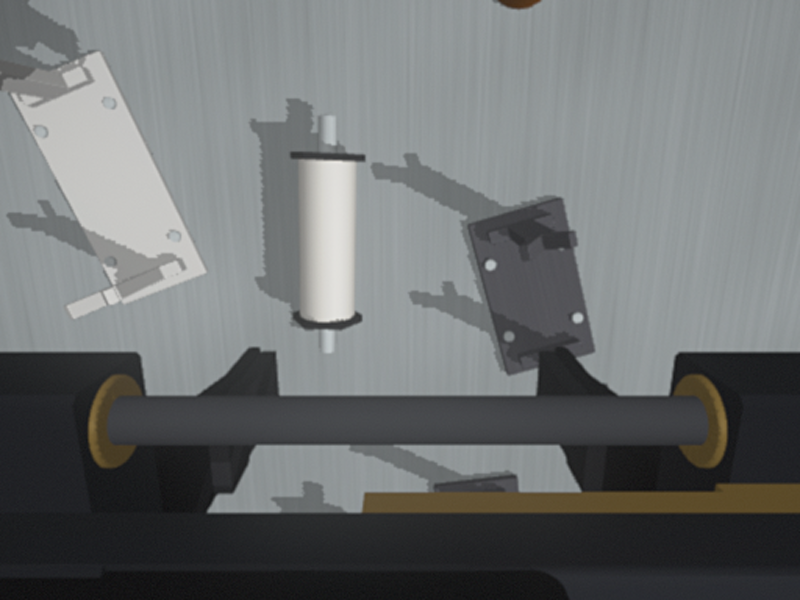

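View pics/w2b.png

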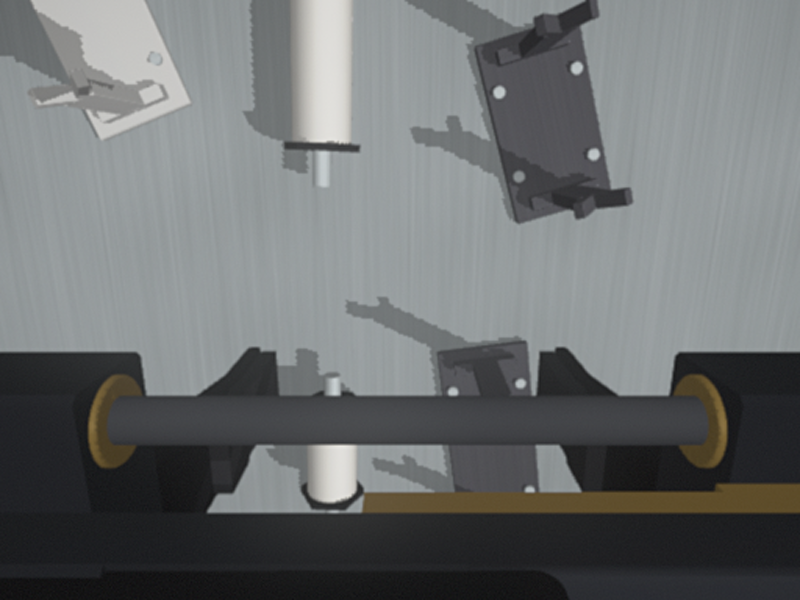

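View pics/w3b.png

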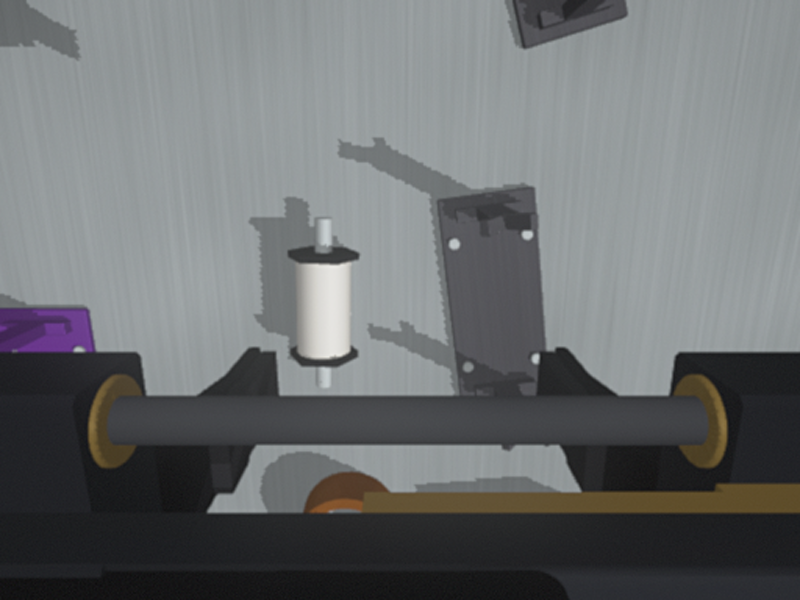

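Run:
```python
from h import *
import pickle
c={i:pickle.load(open(f"w{i}.pkl","rb")) for i in (1,2,3)}
V=lambda p:np.array(p)*.64
pr=lambda n,v:print(n,np.round(v*1000,1))
for n,i,a,j,b in [("nTL",1,(490,265),2,(500,92)),("nBR",1,(577,317),2,(594,154)),("nBL",1,(508,337),2,(518,177)),("nCornTL",1,(468,226),2,(475,45)),("nCornBL",1,(508,375),2,(518,222)),
 ("wTL",3,(454,244),2,(453,392)),("wTR",3,(528,235),2,(520,384)),("wBR",3,(537,358),2,(530,490)),("wcornTL",3,(437,201),2,(437,352)),
 ("short spT",3,(323,219),2,(333,375)),("short flB",3,(324,362),2,(333,506)),("long spB",1,(328,352),2,(322,187)),("long flB",1,(327,323),2,(322,148))]:
  pr(n,tri([c[i],c[j]],[V(a),V(b)]))
print("planes")
for n,i,a,z in [("nTL1",1,(490,265),.009),("nTL2",2,(500,92),.009),("nTR2",2,(577,68),.009),("nBR1",1,(577,317),.009),("nBR2",2,(594,154),.009),("nBL2",2,(518,177),.009),
 ("wTL",3,(454,244),.009),("wTR",3,(528,235),.009),("wBL",3,(468,367),.009),("wBR",3,(537,358),.009),
 ("s spT",3,(323,219),.032),("s spB",3,(324,386),.032),("s flT",3,(323,254),.028),("s flB",3,(324,358),.028),
 ("l spT",1,(328,117),.032),("l spB",1,(328,352),.032),("lspB2",2,(322,187),.032)]: pr(n,onplane(c[i],V(a),z))
```

```text
nTL [606.  155.6  11.8]
nBR [692.4 104.3  10.2]
nBL [626.1  84.3  11.5]
nCornTL [583.5 192.3  13.5]
nCornBL [628.5  43.9  10.3]
wTL [ 572.7 -125.9   11.7]
wTR [ 640.3 -117.5   11. ]
wBR [ 657.1 -238.9   11.7]
wcornTL [ 5.568e+02 -8.750e+01  5.000e-01]
short spT [ 454.8 -101.3   26.4]
short flB [ 454.9 -225.1   56.8]
long spB [453.3  76.4  32.4]
long flB [455.9 108.6  43.5]
planes
nTL1 [605.8 155.1   9. ]
nTL2 [607.  155.9   9. ]
nTR2 [672.1 175.2   9. ]
nBR1 [692.3 104.    9. ]
nBR2 [693.4 104.2   9. ]
nBL2 [626.7  84.2   9. ]
wTL [ 572.8 -126.3    9. ]
wTR [ 641.4 -117.8    9. ]
wBL [ 589.8 -249.6    9. ]
wBR [ 657.9 -240.     9. ]
s spT [ 455.2 -100.7   32. ]
s spB [ 449.7 -259.8   32. ]
s flT [ 453.2 -132.5   28. ]
s flB [ 450.1 -232.7   28. ]
l spT [461.4 285.3  32. ]
l spB [453.5  76.3  32. ]
lspB2 [453.1  76.4  32. ]
```

```bash
python3 - <<'E'
from h import *
import pickle
c={i:pickle.load(open(f"w{i}.pkl","rb")) for i in (1,2,3)}
V=lambda p:np.array(p)*.64
print(np.round(tri([c[1],c[2]],[V((577,239)),V((597,8))])*1e3,1))
def tips(cx,cy,yaw,h): # predicted tip mid-thickness points in view px
    y=np.radians(yaw);u=np.array([np.cos(y),np.sin(y),0]);v=np.array([np.sin(y),-np.cos(y),0])
    return [np.array([cx,cy,.118])+s*h*u+k*.017*v for s in(1,-1) for k in(1,-1)]
for i in(1,2): print(i,[np.round(proj(c[i],p)/.64).tolist() for p in tips(.6495,.1298,106.2,.063)])
print([np.round(proj(c[3],p)/.64).tolist() for p in tips(.6155,-.1835,97.7,.088)])
E
python3 plan.py .452,-.181,.15,88 .452,-.181,.028,88
```

```text
[651.1 195.5 113.4]
1 [[574.0, 241.0], [528.0, 253.0], [606.0, 395.0], [563.0, 406.0]]
2 [[596.0, 7.0], [544.0, 23.0], [629.0, 197.0], [582.0, 211.0]]
[[535.0, 224.0], [488.0, 230.0], [550.0, 441.0], [508.0, 446.0]]
t 3.68 pos [ 529.  -117.4  328.7] yaw 90.2 grip 86.7 0.0 F [0.  1.5 0.2]
[-63.4, -77.2, 178.7] roll 2.2
[0.0, 0.0, 122.0] roll -0.0
```

```bash
python3 -m creep '[{"translation":[-12,-15,36],"roll":0,"gripper":87},{"translation":[-24,-30,72],"roll":1,"gripper":87},{"translation":[-37,-45,108],"roll":2,"gripper":87},{"translation":[-50,-61,143],"roll":2,"gripper":87},{"translation":[-62,-77,178],"roll":2,"gripper":87}]' 35
python3 -m creep '[{"translation":[0,0,30],"roll":0,"gripper":87},{"translation":[0,0,50],"roll":0,"gripper":87},{"translation":[0,0,50],"roll":0,"gripper":87}]'
python3 plan.py .452,-.181,.028,88; python3 snap.py w4
python3 -c "
import cv2;cv2.imwrite('pics/w4b.png',cv2.resize(cv2.imread('pics/w4.png'),(800,600)))"
```

```text
time: 4.1
position: [0.452, -0.177, 0.1502]
tool_rot: [0.716, 0.698, 0.001, 0.0]
ft_force: [-0.7, 0.4, -0.8]
grip_width: 0.0865
grip_force: 0.0
time: 4.35
position: [0.4498, -0.1755, 0.0977]
tool_rot: [0.717, 0.697, -0.001, -0.005]
ft_force: [0.2, 0.4, 0.2]
grip_width: 0.0868
grip_force: 0.0
t 4.35 pos [ 449.8 -175.5   97.7] yaw 88.4 grip 86.8 0.0 F [0.2 0.4 0.2]
[-5.4, 2.4, 69.7] roll 0.4
[ 449.8 -175.5   97.7]
```

View pics/w4b.png

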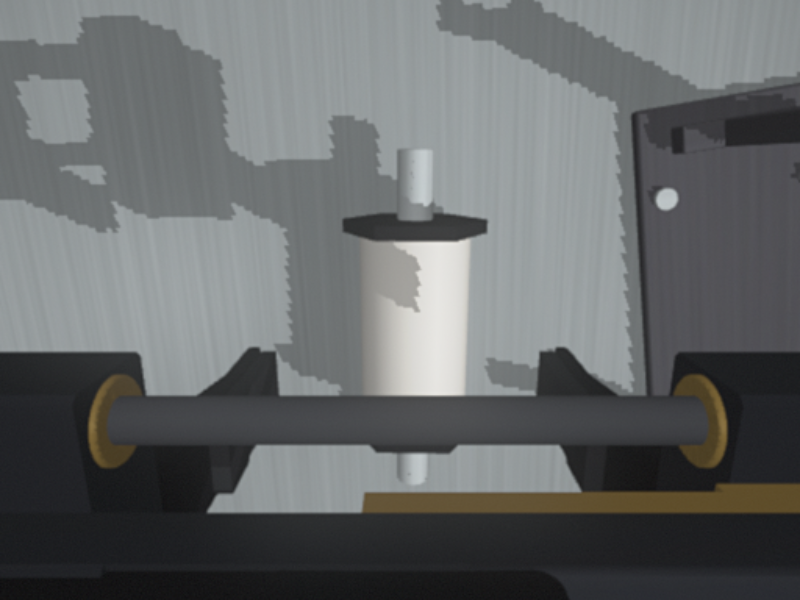

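```bash
python3 - <<'E'
from h import *
import pickle
c=pickle.load(open("w4.pkl","rb"))
for p,z in [((415,150),.034),((412,485),.030),((415,224),.028)]: print(np.round(onplane(c,np.array(p)*.64,z)*1e3,1))
E
python3 -m creep '[{"translation":[-4,2,25],"roll":0,"gripper":87},{"translation":[-4,2,50],"roll":0,"gripper":87},{"translation":[-4,2,69],"roll":0,"gripper":87},{"translation":[-4,2,69],"roll":0,"gripper":87}]' 35
python3 plan.py
```

```text
[ 454.2 -100.4   34. ]
[ 448.6 -263.6   30. ]
[ 453.4 -132.1   28. ]
time: 4.73
position: [0.4542, -0.1819, 0.031]
tool_rot: [0.717, 0.697, -0.0, -0.001]
ft_force: [-0.8, -0.0, 0.7]
grip_width: 0.087
grip_force: 0.0
t 4.73 pos [ 454.2 -181.9   31. ] yaw 88.4 grip 87.0 0.0 F [-0.8 -0.   0.7]
```

```bash
python3 -m creep '[{"translation":[0,-2,1],"roll":0,"gripper":60},{"translation":[0,-2,1],"roll":0,"gripper":40},{"translation":[0,-2,1],"roll":0,"gripper":40},{"translation":[0,-2,1],"roll":0,"gripper":40},{"translation":[0,-2,1],"roll":0,"gripper":40}]' 35
python3 -m creep '[{"translation":[0,0,0],"roll":0,"gripper":40},{"translation":[0,0,0],"roll":0,"gripper":40},{"translation":[0,0,-10],"roll":0,"gripper":40},{"translation":[0,0,-30],"roll":0,"gripper":40},{"translation":[0,0,-50],"roll":0,"gripper":40}]'
python3 plan.py .452,-.181,.2,88 .55,-.03,.22,100 .6495,.1298,.20,106.2
```

```text
time: 5.15
position: [0.4529, -0.184, 0.0321]
tool_rot: [0.718, 0.696, 0.0, 0.001]
ft_force: [0.6, -0.2, 0.5]
grip_width: 0.0611
grip_force: 0.0
time: 5.57
position: [0.4511, -0.183, 0.081]
tool_rot: [0.718, 0.696, -0.0, -0.002]
ft_force: [0.5, -1.3, -4.1]
grip_width: 0.047
grip_force: 34.0
t 5.57 pos [ 451.1 -183.    81. ] yaw 88.3 grip 47.0 34.0 F [ 0.5 -1.3 -4.1]
[2.0, 0.8, -119.0] roll 0.3
[154.3, 92.7, -20.0] roll -12.0
[140.1, 125.7, 20.0] roll -6.2
```

```bash
python3 snap.py w5
python3 - <<'E'
import cv2
im=cv2.imread('pics/w5.png');cv2.imwrite('pics/w5b.png',cv2.resize(im,(800,600)))
E
```

```text
[ 451.1 -183.    81. ]
```

View pics/w5b.png

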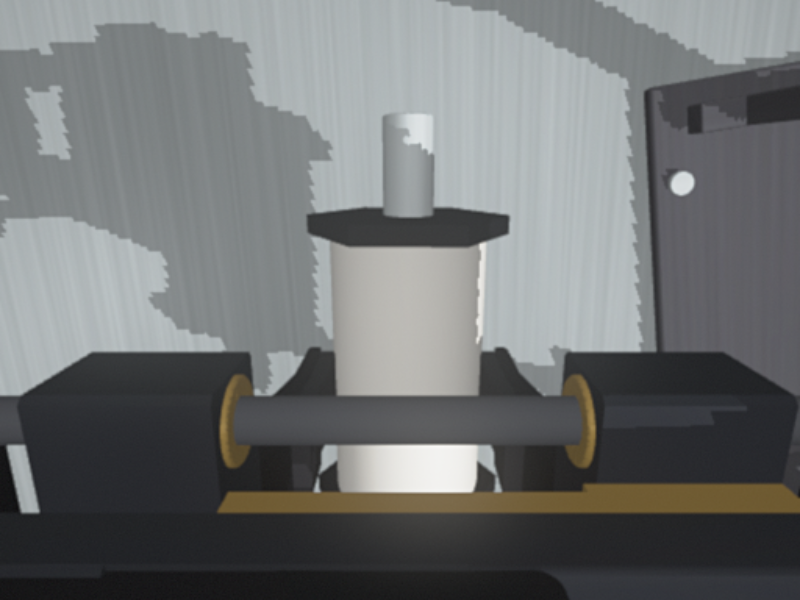

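```bash
python3 -m creep '[{"translation":[0,0,15],"roll":0,"gripper":40},{"translation":[0,0,30],"roll":0,"gripper":40},{"translation":[0,0,39],"roll":0,"gripper":40},{"translation":[0,0,43],"roll":0,"gripper":40},{"translation":[0,0,43],"roll":0,"gripper":40}]'
python3 -m creep '[{"translation":[0,0,2],"roll":0,"gripper":40},{"translation":[0,0,2],"roll":0,"gripper":40}]'
```

```text
time: 6.03
position: [0.4514, -0.1831, 0.0368]
tool_rot: [0.718, 0.696, -0.0, -0.001]
ft_force: [0.7, -0.1, -3.7]
grip_width: 0.0472
grip_force: 34.0
time: 6.2
position: [0.4524, -0.1837, 0.0359]
tool_rot: [0.718, 0.696, 0.0, 0.0]
ft_force: [-0.2, 0.0, -3.4]
grip_width: 0.047
grip_force: 34.0
```

```bash
python3 -m creep '[{"translation":[0,0,2],"roll":0,"gripper":40},{"translation":[0,0,3],"roll":0,"gripper":40},{"translation":[0,0,3],"roll":0,"gripper":40}]'
```

```text
time: 6.45
position: [0.4523, -0.1837, 0.033]
tool_rot: [0.718, 0.696, 0.0, 0.0]
ft_force: [0.5, -0.4, -3.4]
grip_width: 0.0471
grip_force: 34.0
```

```bash
python3 -m creep '[{"translation":[0,0,-20],"roll":0,"gripper":40},{"translation":[0,0,-55],"roll":0,"gripper":40},{"translation":[0,0,-95],"roll":0,"gripper":40},{"translation":[0,0,-135],"roll":0,"gripper":40},{"translation":[0,0,-165],"roll":0,"gripper":40}]'
python3 plan.py .55,-.03,.20,100 .6503,.1269,.20,106.2
```

```text
time: 6.87
position: [0.4525, -0.1837, 0.201]
tool_rot: [0.718, 0.697, 0.0, 0.001]
ft_force: [1.1, -0.6, -3.7]
grip_width: 0.0471
grip_force: 34.0
t 6.87 pos [ 452.5 -183.7  201. ] yaw 88.3 grip 47.1 34.0 F [ 1.1 -0.6 -3.7]
[156.6, 92.9, 1.0] roll -11.7
[137.1, 126.0, -0.0] roll -6.2
```

```bash
python3 -m creep '[{"translation":[20,12,0],"roll":-2,"gripper":40},{"translation":[52,31,0],"roll":-4,"gripper":40},{"translation":[87,52,0],"roll":-7,"gripper":40},{"translation":[122,72,0],"roll":-10,"gripper":40},{"translation":[157,93,0],"roll":-12,"gripper":40}]'
python3 -m creep '[{"translation":[30,28,0],"roll":-2,"gripper":40},{"translation":[60,56,0],"roll":-4,"gripper":40},{"translation":[90,83,0],"roll":-5,"gripper":40},{"translation":[118,108,0],"roll":-6,"gripper":40},{"translation":[137,126,0],"roll":-6,"gripper":40}]'
python3 -m creep '[{"translation":[0,0,0],"roll":0,"gripper":40},{"translation":[0,0,0],"roll":0,"gripper":40}]'
python3 plan.py .6503,.1269,.16,106.2; python3 snap.py w6
python3 - <<'E'
import cv2
im=cv2.imread('pics/w6.png');cv2.imwrite('pics/w6b.png',cv2.resize(im,(800,600)))
E
```

```text
time: 7.28
position: [0.5497, -0.0278, 0.1981]
tool_rot: [0.64, 0.768, -0.0, -0.0]
ft_force: [1.5, -0.5, -3.4]
grip_width: 0.0474
grip_force: 34.0
time: 7.7
position: [0.65, 0.1315, 0.1976]
tool_rot: [0.599, 0.801, 0.001, -0.0]
ft_force: [-0.1, -0.1, -4.0]
grip_width: 0.0472
grip_force: 34.0
time: 7.87
position: [0.6489, 0.1294, 0.1971]
tool_rot: [0.599, 0.801, -0.001, -0.001]
ft_force: [-0.2, -0.1, -4.4]
grip_width: 0.0473
grip_force: 34.0
t 7.87 pos [648.9 129.4 197.1] yaw 106.5 grip 47.3 34.0 F [-0.2 -0.1 -4.4]
[-2.8, 0.7, 37.1] roll 0.3
[648.9 129.4 197.1]
```

View pics/w6b.png

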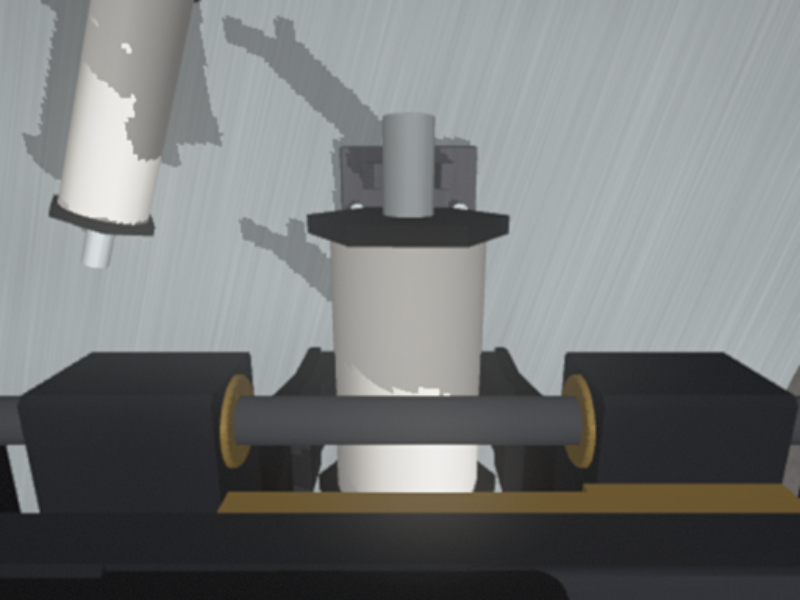

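```bash
python3 -m creep '[{"translation":[-1.5,0,10],"roll":0,"gripper":40},{"translation":[-1.5,0,30],"roll":0,"gripper":40},{"translation":[-1.5,0,50],"roll":0,"gripper":40},{"translation":[-1.5,0,65],"roll":0,"gripper":40},{"translation":[-1.5,0,72],"roll":0,"gripper":40}]'
python3 -m creep '[{"translation":[0,0,2],"roll":0,"gripper":40},{"translation":[0,0,4],"roll":0,"gripper":40},{"translation":[0,0,6],"roll":0,"gripper":40},{"translation":[0,0,6],"roll":0,"gripper":40}]'; python3 snap.py w7; python3 -c "
from h import *
im=viewer.camera('side');cv2.imwrite('pics/s7.png',im);cv2.imwrite('pics/s7b.png',cv2.resize(im[80:240,230:410],None,fx=3.5,fy=3.5,interpolation=cv2.INTER_CUBIC))"
```

```text
time: 8.33
position: [0.6471, 0.1245, 0.1228]
tool_rot: [0.601, 0.799, -0.002, -0.002]
ft_force: [-1.4, -1.0, -4.0]
grip_width: 0.0469
grip_force: 34.0
time: 8.67
position: [0.6504, 0.1261, 0.1207]
tool_rot: [0.6, 0.8, 0.0, 0.001]
ft_force: [-0.4, -0.0, -2.9]
grip_width: 0.0473
grip_force: 34.0
[650.4 126.1 120.7]
```

View pics/s7b.png

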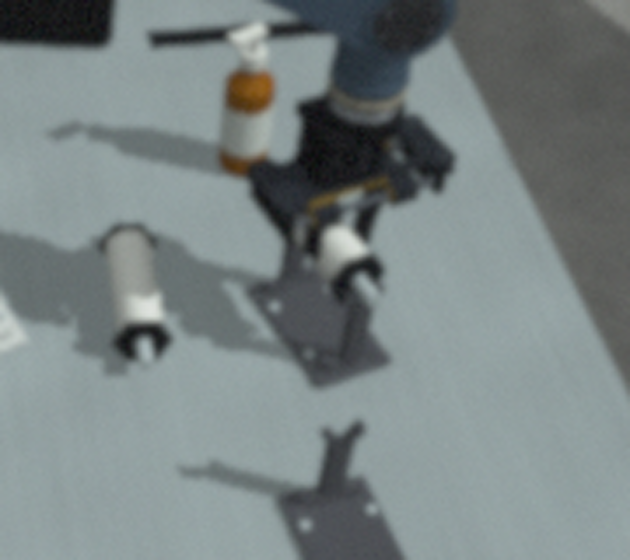

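```bash
python3 -m creep '[{"translation":[0,0,1],"roll":0,"gripper":40},{"translation":[0,0,2],"roll":0,"gripper":40},{"translation":[0,0,3],"roll":0,"gripper":40},{"translation":[0,0,3],"roll":0,"gripper":40}]'
python3 -m creep '[{"translation":[0,0,1],"roll":0,"gripper":40},{"translation":[0,0,2],"roll":0,"gripper":40},{"translation":[0,0,2],"roll":0,"gripper":40}]'
```

```text
time: 9.1
position: [0.6497, 0.1265, 0.1168]
tool_rot: [0.6, 0.8, -0.0, -0.0]
ft_force: [0.4, -0.7, -3.6]
grip_width: 0.047
grip_force: 34.0
time: 9.35
position: [0.6498, 0.1264, 0.1147]
tool_rot: [0.6, 0.8, -0.0, -0.0]
ft_force: [0.1, 0.0, -4.2]
grip_width: 0.0473
grip_force: 34.0
```

```bash
python3 -m creep '[{"translation":[0,0,1],"roll":0,"gripper":40},{"translation":[0,0,1],"roll":0,"gripper":40}]'
python3 -m creep '[{"translation":[0,0,1],"roll":0,"gripper":40},{"translation":[0,0,1],"roll":0,"gripper":40}]'
```

```text
time: 9.52
position: [0.65, 0.1264, 0.1141]
tool_rot: [0.6, 0.8, 0.0, 0.0]
ft_force: [1.4, 0.7, -2.9]
grip_width: 0.0466
grip_force: 34.0
time: 9.68
position: [0.6503, 0.1264, 0.1137]
tool_rot: [0.6, 0.8, 0.0, 0.001]
ft_force: [-0.6, -0.3, 0.6]
grip_width: 0.0468
grip_force: 34.4
```

```bash
python3 -m creep '[{"translation":[0,0,0.7],"roll":0,"gripper":40},{"translation":[0,0,0.7],"roll":0,"gripper":40}]'
```

```text
time: 9.85
position: [0.6504, 0.1264, 0.1135]
tool_rot: [0.6, 0.8, 0.0, 0.001]
ft_force: [-1.6, -0.2, 3.9]
grip_width: 0.0471
grip_force: 34.8
```

```bash
python3 -m creep '[{"translation":[0,0,-0.5],"roll":0,"gripper":50},{"translation":[0,0,-0.5],"roll":0,"gripper":55},{"translation":[0,0,-0.5],"roll":0,"gripper":70},{"translation":[0,0,-0.5],"roll":0,"gripper":80},{"translation":[0,0,-0.5],"roll":0,"gripper":87}]'
python3 -m creep '[{"translation":[0,0,0],"roll":0,"gripper":87},{"translation":[0,0,0],"roll":0,"gripper":87},{"translation":[0,0,0],"roll":0,"gripper":87}]'
python3 -m creep '[{"translation":[0,0,-8],"roll":0,"gripper":87},{"translation":[0,0,-25],"roll":0,"gripper":87},{"translation":[0,0,-55],"roll":0,"gripper":87},{"translation":[0,0,-90],"roll":0,"gripper":87},{"translation":[0,0,-120],"roll":0,"gripper":87}]'
python3 plan.py .4575,.1805,.22,87.8 .4575,.1805,.10,87.8; python3 snap.py w8
```

```text
time: 10.27
position: [0.6497, 0.1264, 0.1124]
tool_rot: [0.6, 0.8, -0.0, -0.0]
ft_force: [-0.5, -0.7, -0.1]
grip_width: 0.0672
grip_force: 0.0
time: 10.52
position: [0.6498, 0.1264, 0.1126]
tool_rot: [0.6, 0.8, -0.0, -0.0]
ft_force: [0.4, -0.8, -0.0]
grip_width: 0.0842
grip_force: 0.0
time: 10.93
position: [0.6499, 0.1264, 0.235]
tool_rot: [0.6, 0.8, 0.0, 0.0]
ft_force: [1.0, -0.0, -0.0]
grip_width: 0.0872
grip_force: 0.0
t 10.93 pos [649.9 126.4 235. ] yaw 106.3 grip 87.2 0.0 F [ 1. -0. -0.]
[105.9, -169.5, 15.0] roll 18.5
[0.0, 0.0, 120.0] roll -0.0
[649.9 126.4 235. ]
```

```bash
python3 -m creep '[{"translation":[20,-32,0],"roll":4,"gripper":87},{"translation":[42,-68,3],"roll":8,"gripper":87},{"translation":[64,-103,7],"roll":12,"gripper":87},{"translation":[85,-137,11],"roll":15,"gripper":87},{"translation":[105,-169,15],"roll":18,"gripper":87}]'
python3 -m creep '[{"translation":[0,0,30],"roll":0,"gripper":87},{"translation":[0,0,70],"roll":0,"gripper":87},{"translation":[0,0,105],"roll":0,"gripper":87},{"translation":[0,0,120],"roll":0,"gripper":87},{"translation":[0,0,120],"roll":0,"gripper":87}]'
python3 plan.py .4575,.1805,.028,87.8; python3 snap.py w9
python3 - <<'E'
from h import *
import pickle
c=pickle.load(open("w9.pkl","rb"));g=cv2.cvtColor(cv2.imread("pics/w9.png"),cv2.COLOR_BGR2GRAY)
print([(k,[round(x) for x in d["bbox"]],round(d["p"],2)) for k in["roll_long"] for d in viewer.recognise("wrist",k)])
for r in (170,200,215): # film rows: bright run
    x=np.where(g[r]>190)[0]; print(r,x.min() if len(x) else None,x.max() if len(x) else None,len(x))
print(np.round([proj(c,(.4575+k*.00383,.1805+k,.028)) for k in (.105,.075,0,-.105)]).tolist())
E
```

```text
time: 11.4
position: [0.4558, 0.1801, 0.2181]
tool_rot: [0.719, 0.695, 0.0, 0.0]
ft_force: [-0.4, 0.5, -0.5]
grip_width: 0.0869
grip_force: 0.0
time: 11.82
position: [0.4557, 0.1794, 0.0951]
tool_rot: [0.718, 0.696, -0.003, -0.002]
ft_force: [-0.4, -0.6, 0.9]
grip_width: 0.0864
grip_force: 0.0
t 11.82 pos [455.7 179.4  95.1] yaw 88.3 grip 86.4 0.0 F [-0.4 -0.6  0.9]
[1.1, 1.8, 67.1] roll 0.5
[455.7 179.4  95.1]
[('roll_long', [216, 41, 97, 272], 0.6)]
170 0 297 105
200 0 296 137
215 28 296 126
[[261.0, 45.0], [262.0, 94.0], [264.0, 202.0], [268.0, 327.0]]
```

```bash
python3 -m creep '[{"translation":[1,1.5,20],"roll":0.5,"gripper":87},{"translation":[1,1.5,42],"roll":0.5,"gripper":87},{"translation":[1,1.5,60],"roll":0.5,"gripper":87},{"translation":[1,1.5,66],"roll":0.5,"gripper":87},{"translation":[1,1.5,66],"roll":0.5,"gripper":87}]' 40
python3 plan.py
```

```text
time: 12.33
position: [0.4602, 0.1807, 0.032]
tool_rot: [0.721, 0.693, 0.0, 0.0]
ft_force: [-0.9, -0.6, 0.7]
grip_width: 0.0868
grip_force: 0.0
t 12.33 pos [460.2 180.7  32. ] yaw 87.8 grip 86.8 0.0 F [-0.9 -0.6  0.7]
```

```bash
python3 -m creep '[{"translation":[0,-2,3],"roll":0,"gripper":70},{"translation":[0,-2,3],"roll":0,"gripper":60},{"translation":[0,-2,3],"roll":0,"gripper":40},{"translation":[0,-2,3],"roll":0,"gripper":40},{"translation":[0,-2,3],"roll":0,"gripper":40}]' 40
python3 -m creep '[{"translation":[0,0,0],"roll":0,"gripper":40},{"translation":[0,0,0],"roll":0,"gripper":40},{"translation":[0,0,0],"roll":0,"gripper":40},{"translation":[0,0,0],"roll":0,"gripper":40},{"translation":[0,0,0],"roll":0,"gripper":40}]'
```

```text
time: 12.75
position: [0.4581, 0.1809, 0.0294]
tool_rot: [0.721, 0.693, 0.001, 0.0]
ft_force: [-0.5, 0.7, 0.9]
grip_width: 0.0614
grip_force: 0.0
time: 13.17
position: [0.4569, 0.1808, 0.029]
tool_rot: [0.721, 0.693, -0.0, -0.0]
ft_force: [-1.7, 1.2, 5.9]
grip_width: 0.0477
grip_force: 40.1
```

```bash
python3 -m creep '[{"translation":[0,0,-12],"roll":0,"gripper":40},{"translation":[0,0,-45],"roll":0,"gripper":40},{"translation":[0,0,-85],"roll":0,"gripper":40},{"translation":[0,0,-125],"roll":0,"gripper":40},{"translation":[0,0,-165],"roll":0,"gripper":40}]'
python3 -m creep '[{"translation":[0,0,-20],"roll":0,"gripper":40},{"translation":[0,0,-35],"roll":0,"gripper":40},{"translation":[0,0,-35],"roll":0,"gripper":40}]'
python3 plan.py .6155,-.1835,.21,97.7,180
```

```text
time: 13.58
position: [0.4566, 0.1805, 0.1943]
tool_rot: [0.721, 0.693, -0.001, -0.001]
ft_force: [1.2, 0.3, -4.9]
grip_width: 0.0484
grip_force: 39.6
time: 13.83
position: [0.4595, 0.1811, 0.2314]
tool_rot: [0.721, 0.693, 0.003, 0.002]
ft_force: [0.4, -0.5, -4.1]
grip_width: 0.0474
grip_force: 39.6
t 13.83 pos [459.5 181.1 231.4] yaw 87.8 grip 47.4 39.6 F [ 0.4 -0.5 -4.1]
[-119.4, 56.6, 7.1] roll -3.3
[-122.5, 49.7, 7.1] roll -3.3
[-125.2, 42.5, 7.1] roll -3.3
```

```bash
python3 -m creep '[{"translation":[-16,8,0],"roll":-1,"gripper":40},{"translation":[-42,20,0],"roll":-1,"gripper":40},{"translation":[-68,32,0],"roll":-2,"gripper":40},{"translation":[-94,44,0],"roll":-3,"gripper":40},{"translation":[-119,57,0],"roll":-3,"gripper":40}]'
python3 -m creep '[{"translation":[-25,10,0],"roll":-1,"gripper":40},{"translation":[-50,20,0],"roll":-1,"gripper":40},{"translation":[-74,30,0],"roll":-2,"gripper":40},{"translation":[-98,40,0],"roll":-3,"gripper":40},{"translation":[-122,50,0],"roll":-3,"gripper":40}]'
python3 -m creep '[{"translation":[-30,10,4],"roll":-1,"gripper":40},{"translation":[-60,20,10],"roll":-2,"gripper":40},{"translation":[-88,30,16],"roll":-3,"gripper":40},{"translation":[-112,38,20],"roll":-4,"gripper":40},{"translation":[-125,42,20],"roll":-4,"gripper":40}]'
python3 -m creep '[{"translation":[0,0,0],"roll":0,"gripper":40},{"translation":[0,0,0],"roll":0,"gripper":40},{"translation":[0,0,0],"roll":0,"gripper":40}]'
python3 plan.py .6155,-.1835,.13,97.7; python3 snap.py w10; python3 plan.py
```

```text
time: 14.25
position: [0.5087, 0.0586, 0.2263]
tool_rot: [0.702, 0.712, -0.002, -0.002]
ft_force: [0.6, 0.9, -4.4]
grip_width: 0.0478
grip_force: 39.6
time: 14.67
position: [0.5606, -0.0626, 0.2258]
tool_rot: [0.683, 0.73, -0.001, -0.002]
ft_force: [0.5, 0.8, -4.4]
grip_width: 0.0481
grip_force: 39.6
time: 15.08
position: [0.6113, -0.1863, 0.2044]
tool_rot: [0.658, 0.753, -0.001, -0.002]
ft_force: [-0.1, 0.8, -4.7]
grip_width: 0.0482
grip_force: 39.6
time: 15.33
position: [0.6106, -0.1819, 0.2075]
tool_rot: [0.657, 0.754, -0.0, -0.002]
ft_force: [0.5, 0.5, -4.8]
grip_width: 0.0481
grip_force: 39.6
t 15.33 pos [ 610.6 -181.9  207.5] yaw 97.8 grip 48.1 39.6 F [ 0.5  0.5 -4.8]
[-2.3, 4.6, 77.5] roll 0.1
[ 610.6 -181.9  207.5]
t 15.38 pos [ 610.8 -181.7  208.1] yaw 97.8 grip 48.0 39.6 F [ 0.3 -0.5 -5. ]
```

```bash
python3 -m creep '[{"translation":[-2,4,20],"roll":0,"gripper":40},{"translation":[-2,4.5,40],"roll":0,"gripper":40},{"translation":[-2,4.5,40],"roll":0,"gripper":40},{"translation":[-2,4.5,40],"roll":0,"gripper":40}]'; python3 plan.py; python3 snap.py w11
python3 - <<'E'
from h import *
import pickle
for n in("w10","w11"):
    c=pickle.load(open(n+".pkl","rb"));g=cv2.cvtColor(cv2.imread(f"pics/{n}.png"),cv2.COLOR_BGR2GRAY)
    for b in [(.5728,-.1263,.009),(.6413,-.1178,.009)]:
        u,v=np.round(proj(c,b)).astype(int);print(n,u,v)
        w=g[max(0,v-14):v+15,max(0,u-14):u+15];m=(w>w.min()+.6*(int(w.max())-w.min())).astype(np.uint8)
        k,_,st,ce=cv2.connectedComponentsWithStats(m)
        print(w.min(),w.max(),[(np.round(ce[i]+[u-14,max(0,v-14)],1).tolist(),int(st[i,4])) for i in range(1,k)])
    for r in (20,40,60,80,100,130,160,185): # dark/bright profile across the roll
        d=np.diff(g[r].astype(int));e=np.where(abs(d)>25)[0];print(r,e.tolist())
E
```

```text
time: 15.72
position: [0.6152, -0.1829, 0.1679]
tool_rot: [0.657, 0.754, -0.0, -0.002]
ft_force: [0.3, 0.2, -5.5]
grip_width: 0.0478
grip_force: 39.6
t 15.72 pos [ 615.2 -182.9  167.9] yaw 97.9 grip 47.8 39.6 F [ 0.3  0.2 -5.5]
[ 615.2 -182.9  167.9]
w10 233 113
53 169 [([233.0, 116.0], 667)]
w10 298 114
44 179 [([298.0, 116.5], 696)]
20 []
40 [179, 216, 242, 269]
60 [107]
80 [215, 221, 307, 308]
100 [112, 192, 193, 327, 328]
130 [123, 311]
160 [310]
185 [193, 210, 309]
w11 225 112
52 169 [([225.0, 115.5], 638)]
w11 299 113
44 189 [([298.8, 116.0], 656)]
20 [125, 150, 192]
40 [126, 242, 273]
60 [206, 277, 279]
80 [131, 206, 212, 309]
100 [192, 193, 327, 328]
130 [135, 311]
160 [118, 310]
185 [210, 309]
```

```bash
python3 -m creep '[{"translation":[0,0,10],"roll":0,"gripper":40},{"translation":[0,0,22],"roll":0,"gripper":40},{"translation":[0,0,34],"roll":0,"gripper":40},{"translation":[0,0,42],"roll":0,"gripper":40},{"translation":[0,0,45],"roll":0,"gripper":40}]'
python3 -m creep '[{"translation":[0,0,1],"roll":0,"gripper":40},{"translation":[0,0,2],"roll":0,"gripper":40},{"translation":[0,0,3],"roll":0,"gripper":40},{"translation":[0,0,4],"roll":0,"gripper":40},{"translation":[0,0,4],"roll":0,"gripper":40}]'; python3 snap.py w12; python3 -c "
from h import *
cv2.imwrite('pics/s12.png',viewer.camera('side'));cv2.imwrite('pics/t12.png',viewer.camera('top'))"
```

```text
time: 16.18
position: [0.6151, -0.1843, 0.1213]
tool_rot: [0.658, 0.753, -0.001, -0.002]
ft_force: [0.2, 0.6, -6.0]
grip_width: 0.0481
grip_force: 39.6
time: 16.6
position: [0.6168, -0.185, 0.12]
tool_rot: [0.657, 0.753, 0.0, 0.0]
ft_force: [0.1, -0.0, -5.2]
grip_width: 0.0476
grip_force: 39.6
[ 616.8 -185.   120. ]
```

```bash
python3 -m creep '[{"translation":[0,0,1],"roll":0,"gripper":40},{"translation":[0,0,2],"roll":0,"gripper":40},{"translation":[0,0,3],"roll":0,"gripper":40},{"translation":[0,0,3],"roll":0,"gripper":40}]'
python3 -m creep '[{"translation":[0,0,1],"roll":0,"gripper":40},{"translation":[0,0,2],"roll":0,"gripper":40},{"translation":[0,0,2],"roll":0,"gripper":40}]'
```

```text
time: 17.08
position: [0.6164, -0.1848, 0.1165]
tool_rot: [0.657, 0.753, -0.0, -0.0]
ft_force: [0.7, -0.8, -4.1]
grip_width: 0.0482
grip_force: 39.6
time: 17.33
position: [0.6164, -0.1849, 0.1145]
tool_rot: [0.657, 0.753, -0.0, -0.0]
ft_force: [-0.0, 0.3, -4.6]
grip_width: 0.048
grip_force: 39.6
```

```bash
python3 -m creep '[{"translation":[0,0,1],"roll":0,"gripper":40},{"translation":[0,0,1],"roll":0,"gripper":40}]'; python3 -m creep '[{"translation":[0,0,1],"roll":0,"gripper":40},{"translation":[0,0,1],"roll":0,"gripper":40}]'
```

```text
time: 17.5
position: [0.6165, -0.1849, 0.1136]
tool_rot: [0.657, 0.753, -0.0, -0.0]
ft_force: [-1.1, 0.2, -5.8]
grip_width: 0.0479
grip_force: 39.6
time: 17.67
position: [0.6165, -0.185, 0.1127]
tool_rot: [0.657, 0.754, -0.0, -0.0]
ft_force: [0.3, -0.6, -4.4]
grip_width: 0.0482
grip_force: 39.6
```

```bash
python3 -m creep '[{"translation":[0,0,0.7],"roll":0,"gripper":40},{"translation":[0,0,0.7],"roll":0,"gripper":40}]'; python3 -m creep '[{"translation":[0,0,0.7],"roll":0,"gripper":40},{"translation":[0,0,0.7],"roll":0,"gripper":40}]'
```

```text
time: 17.83
position: [0.6163, -0.185, 0.1124]
tool_rot: [0.657, 0.754, -0.0, -0.0]
ft_force: [-1.6, -0.9, -1.3]
grip_width: 0.048
grip_force: 39.7
time: 18.0
position: [0.6162, -0.1851, 0.112]
tool_rot: [0.657, 0.754, -0.0, -0.0]
ft_force: [-4.3, 0.2, 2.5]
grip_width: 0.0484
grip_force: 39.9
```

```bash
python3 -m creep '[{"translation":[0,-1,0],"roll":0,"gripper":40},{"translation":[0,-1,0],"roll":0,"gripper":40}]'; python3 -m creep '[{"translation":[0,0,0.7],"roll":0,"gripper":40},{"translation":[0,0,0.7],"roll":0,"gripper":40}]'
```

```text
time: 18.17
position: [0.6157, -0.1851, 0.1114]
tool_rot: [0.657, 0.753, 0.0, 0.0]
ft_force: [-2.4, 0.4, -1.4]
grip_width: 0.0486
grip_force: 39.8
time: 18.33
position: [0.6154, -0.1852, 0.111]
tool_rot: [0.657, 0.754, -0.0, -0.0]
ft_force: [-4.2, 0.6, 2.4]
grip_width: 0.0478
grip_force: 39.9
```

```bash
python3 -m creep '[{"translation":[0,-1,0.3],"roll":0,"gripper":40},{"translation":[0,-1,0.3],"roll":0,"gripper":40}]'; python3 -m creep '[{"translation":[0,0,0.7],"roll":0,"gripper":40},{"translation":[0,0,0.7],"roll":0,"gripper":40}]'
```

```text
time: 18.5
position: [0.6154, -0.1853, 0.1109]
tool_rot: [0.658, 0.753, 0.001, 0.001]
ft_force: [-0.9, 0.6, 2.5]
grip_width: 0.0483
grip_force: 40.0
time: 18.67
position: [0.6154, -0.1853, 0.1109]
tool_rot: [0.658, 0.753, 0.0, 0.001]
ft_force: [-3.2, 1.1, 7.5]
grip_width: 0.0482
grip_force: 40.2
```

```bash
python3 -m creep '[{"translation":[0,0.3,-0.7],"roll":0,"gripper":50},{"translation":[0,0.3,-0.7],"roll":0,"gripper":55},{"translation":[0,0.3,-0.7],"roll":0,"gripper":70},{"translation":[0,0.3,-0.7],"roll":0,"gripper":80},{"translation":[0,0.3,-0.7],"roll":0,"gripper":87}]'
python3 -m creep '[{"translation":[0,0,0],"roll":0,"gripper":87},{"translation":[0,0,0],"roll":0,"gripper":87},{"translation":[0,0,0],"roll":0,"gripper":87},{"translation":[0,0,0],"roll":0,"gripper":87}]'
python3 -m creep '[{"translation":[0,0,-8],"roll":0,"gripper":87},{"translation":[0,0,-25],"roll":0,"gripper":87},{"translation":[0,0,-55],"roll":0,"gripper":87},{"translation":[0,0,-90],"roll":0,"gripper":87},{"translation":[0,0,-125],"roll":0,"gripper":87}]'
python3 -m creep '[{"translation":[0,-40,-20],"roll":0,"gripper":87},{"translation":[0,-80,-40],"roll":0,"gripper":87},{"translation":[30,-105,-60],"roll":0,"gripper":87},{"translation":[60,-130,-70],"roll":0,"gripper":87},{"translation":[60,-130,-70],"roll":0,"gripper":87}]'
python3 plan.py; python3 snap.py w13
```

```text
time: 19.08
position: [0.6152, -0.1852, 0.1101]
tool_rot: [0.657, 0.753, 0.0, 0.0]
ft_force: [0.3, 0.1, 0.2]
grip_width: 0.0675
grip_force: 0.0
time: 19.42
position: [0.6149, -0.1852, 0.1103]
tool_rot: [0.657, 0.753, 0.0, 0.0]
ft_force: [0.5, -0.7, -0.2]
grip_width: 0.0859
grip_force: 0.0
time: 19.83
position: [0.6144, -0.1849, 0.2367]
tool_rot: [0.657, 0.753, -0.0, -0.001]
ft_force: [0.2, -1.0, -0.5]
grip_width: 0.0871
grip_force: 0.0
time: 20.25
position: [0.4732, -0.1396, 0.308]
tool_rot: [0.657, 0.754, 0.0, -0.001]
ft_force: [-0.1, -0.2, -0.5]
grip_width: 0.0868
grip_force: 0.0
t 20.25 pos [ 473.2 -139.6  308. ] yaw 97.8 grip 86.8 0.0 F [-0.1 -0.2 -0.5]
[ 473.2 -139.6  308. ]
```

```bash
python3 -m creep '[{"translation":[-20,0,0],"roll":0,"gripper":87},{"translation":[-40,0,0],"roll":0,"gripper":87},{"translation":[-70,0,0],"roll":0,"gripper":87},{"translation":[-70,0,0],"roll":0,"gripper":87},{"translation":[-70,0,0],"roll":0,"gripper":87}]'; python3 snap.py v1
python3 -m creep '[{"translation":[40,0,0],"roll":0,"gripper":87},{"translation":[80,0,0],"roll":0,"gripper":87},{"translation":[120,0,0],"roll":0,"gripper":87},{"translation":[160,0,0],"roll":0,"gripper":87},{"translation":[200,0,0],"roll":0,"gripper":87}]'
python3 -m creep '[{"translation":[40,0,0],"roll":0,"gripper":87},{"translation":[80,10,0],"roll":0,"gripper":87},{"translation":[110,30,0],"roll":0,"gripper":87},{"translation":[110,30,0],"roll":0,"gripper":87},{"translation":[110,30,0],"roll":0,"gripper":87}]'; python3 snap.py v2
python3 - <<'E'
from h import *
s=viewer.camera("side");t=viewer.camera("top")
a,b=cv2.imread("pics/v1.png")[:230,230:430],cv2.imread("pics/v2.png")[:230,230:430]
f=lambda i,w,h:cv2.resize(i,(w,h),interpolation=cv2.INTER_CUBIC)
top=np.hstack([f(a,300,345),f(b,300,345),f(t[100:180,180:226],200,345)])
bot=np.hstack([f(s[60:360,160:430],230,255),f(s[125:210,270:360],270,255),f(s[195:280,290:390],300,255)])
cv2.imwrite("pics/final.png",np.vstack([top,bot]))
E
```

```text
time: 20.72
position: [0.4883, -0.2145, 0.305]
tool_rot: [0.658, 0.753, 0.0, 0.0]
ft_force: [0.5, -0.3, 0.2]
grip_width: 0.0872
grip_force: 0.0
[ 488.3 -214.5  305. ]
time: 21.18
position: [0.4594, -0.012, 0.3053]
tool_rot: [0.657, 0.754, 0.0, -0.0]
ft_force: [1.2, 0.6, -0.1]
grip_width: 0.0873
grip_force: 0.0
time: 21.6
position: [0.4749, 0.1008, 0.3053]
tool_rot: [0.655, 0.755, -0.0, -0.0]
ft_force: [0.5, 0.2, -0.0]
grip_width: 0.0868
grip_force: 0.0
[474.9 100.8 305.3]
```

View pics/final.png

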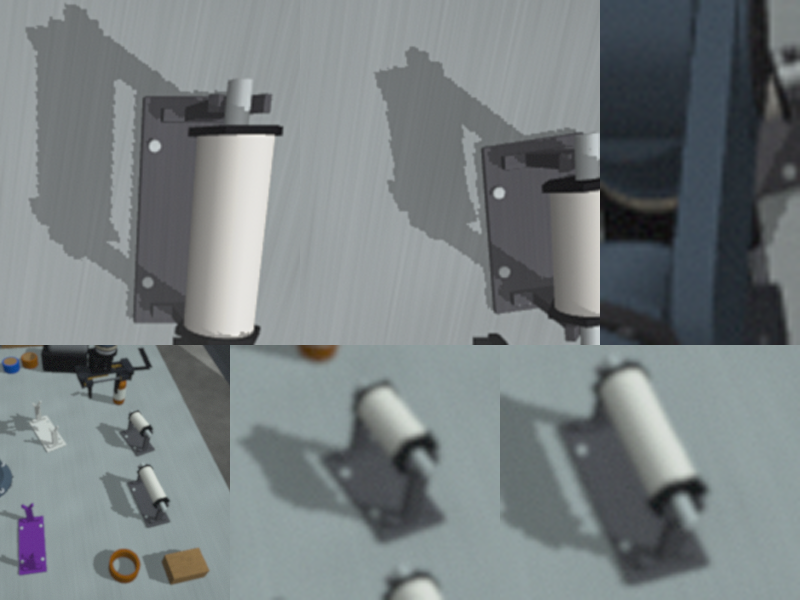

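Run:
```python
from h import *
import pickle
for n,s,yaw,h,px in [("v1",(.6155,-.1835),97.7,.105,(389.5,54)),("v2",(.6495,.1298),106.2,.080,(422,90))]:
    c=pickle.load(open(n+".pkl","rb"));u=np.array([np.cos(np.radians(yaw)),np.sin(np.radians(yaw))])
    for k in (-.005,0,.005): print(n,k,np.round(proj(c,[*(np.array(s)+u*(h+k)),.116]),1),px)
    print(np.round(onplane(c,px,.116)*1e3,1))
```

```text
v1 -0.005 [392.6  56.9] (389.5, 54)
v1 0 [393.1  51.5] (389.5, 54)
v1 0.005 [393.7  46. ] (389.5, 54)
[598.4 -82.2 116. ]
v2 -0.005 [424.9  94.2] (422, 90)
v2 0 [424.8  89.1] (422, 90)
v2 0.005 [424.7  84. ] (422, 90)
[624.6 205.4 116. ]
```

```bash
python3 -c "
from rig import hand_in; print(hand_in())"
```

```text
the job is handed in; nothing more can be done
None
```

I lowered the short roll onto the narrow dark stand and then the long roll onto the wide dark one; pictures and contact forces show both seated with flanges between the forks, no bystander or look-alike was touched, and I handed in at about 22 of 58 s.

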